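# Roll the thick bending former onto the bend line

### The job

On the jig board lie two round wooden formers, a thick one and a thin one, with a pen-marked bend line on the brown stiffener board between them. With the fingertips, push the top of the thick former sideways so that it rolls over to the bend line, and leave it lying still along the line, with the line running straight under it from end to end and showing at both its ends. Do not pick it up, and leave the thin former and the other things on the bench alone.

Things in the scene. Friction and masses are not known exactly. Their poses are not given: they have to be found in the camera images.
- board: Jig board, fixed to the bench: plywood 300 mm (its x) by 400 mm (its y), carrying a flat brown sheet 260 by 360 mm whose top, on which the formers lie, is 15 mm above the bench. A dark wooden fence, its top 24 mm above the bench, runs along the board's far edge, from x = +120 to +142 mm. Origin: centre of the board's underside, at bench height; z up.
- line_mid (a point): Middle of the bend line, on the brown sheet's top. The line is silvery, 3 mm wide, and runs straight along this point's x axis, 129 mm either way, right across the brown sheet from its near edge to the fence. Axes as the board's: x along the line, y across it, z up.
- thick: The thick former: a loose beech dowel, 36 mm in diameter, 180 mm long, 0.13 kg, lying 70 to 120 mm to either side of the bend line, within 2 degrees of parallel to it. Origin: its centre, on its axis, 18 mm above the sheet; x is the dowel's axis, y and z turn as it rolls. It rolls half as far as a fingertip pressed lightly on its top moves, keeps its heading, and stays where a slow push ends.
- thick_near (a point): Centre of the thick former's end face at its -x end (the end nearer the robot), 90 mm from its origin.
- thick_far (a point): Centre of the thick former's end face at its +x end, 90 mm from its origin.
- thin: The thin former, to be left alone: a loose beech dowel 20 mm in diameter and 180 mm long, lying nearly parallel to the bend line, 70 to 120 mm from it on the side opposite to the thick one. Origin: its centre, on its axis; x along the axis. It rolls away if bumped.
- cement_tin: Bystander: closed metal tin with a wide label, 80 mm in diameter, 106 mm high with its cap, standing on the bench. Origin: centre of its underside.
- thread_cone: Bystander: dark cone of sewing thread, 69 mm wide at the foot, 135 mm high, standing on the bench. Origin: centre of its underside.
- hammer: Bystander: hammer 260 mm long lying on the bench, handle to its -x. Origin: under the middle of its length.
Things that resemble listed ones, but are neither listed nor needed, are in the scene too. What is shaped like the thick but orange or red is not meant.

How it is judged:
By the outcome, as a careful person would: the job done as asked, in the order asked, and still so for the second after the job is handed in, with the robot touching nothing.
It also fails if it takes over 61 s, if anything falls off the work surface, if the arm or the gripper's body presses on something with over 40 N, if the wrist force passes 120 N, or if a joint passes its speed limit or range.

### The arm

A 6-joint arm with a two-finger parallel gripper is mounted at the origin on the work surface. World frame = base frame: x ahead of the robot, y to its left, z up, the work surface at z = 0. Lengths are in m, angles in degrees, forces in N, time in s.
With the tool pointing down it reaches from about 0.3 to 0.75 m from the base axis. Payload 8.5 kg.
Tool frame: the origin (TCP) lies at the very end of the fingers, on their centre line; the grasp point (between the pads) lies grasp_offset behind it (grasp_offset is the distance from the TCP to the grasp point, in m); x points along the fingers, z is the direction in which the jaws open and shut, and the axes are right-handed (so a half turn about x gives the same grasp; the last joint's range is limited). The gripper opens to 85 mm and grips with 20 to 120 N. Pads are 22 mm wide; open, the fingers measure 114 mm over their backs; the gripper's body (76 mm by 85 mm) begins 54 mm behind the grasp point. The pads swing forward as they close: fully open they stand 13 mm farther back than shut.
Start: joints at [-81.549, 21.807, 74.336, -0, 83.858, -12.336], TCP at [0.195, -0.514, 0.231] pointing down, gripper open.
Joint ranges: [-178.18, 178.18], [-50.72, 133.34], [12.68, 142.11], [-81.47, 261.47], [9.98, 163.14], [-165.26, 165.26]. Speed limits (degrees/s): [136.94, 136.94, 180, 180, 180, 180].

### API

Orientations are given as a 3x3 rotation matrix whose columns are the frame's x, y, z axes.
In Python, from rig import observe, get_image, close_job, recognise, grasp_offset gives the robot as it stands.
- The arm moves only by the tool drive_tool, never from a script. Its argument "targets" is a list that holds one entry, the list of rows, each a list of 7 numbers: the shift along the tool's x, y, z in units of 50 mm (1.0 is 50 mm), then the turn, a rotation vector about the tool's x, y, z in rad, then the opening, from -1 (shut) to 1 (fully open), so that 0 is half open. A call has 1 to 5 rows; each row shifts and turns the commanded pose from where the row before left it, along the tool's axes as they then stand; what a row does not reach is not made up. A row lasts 1/10 s, in which the tool goes at most 50 mm and 8.59 degrees, less where a joint would pass 70% of its speed; a pose out of reach is approached as far as the arm can. A call is refused whole if a number of a shift passes 1 or a number of a turn 0.15, either way. A call with a gripper value outside its range is refused whole. The fingers move at their own pace and stop on an object; "force" is the grip in N (left out, the last holds). Time passes only in rows, so rows that do not move let the fingers close. It gives the time, the measured TCP pose, the force and the opening at its end, in the units of the state.
- observe(): the state, without advancing time (a new reading comes with each control period).
- get_image(name): name is "scene" or "top" or "wrist"; returns a dict with "image" (420x560x3 uint8, red, green, blue), "fx", "fy", "cx", "cy" (pixels), "rvec" (rotation vector, rad) and "tvec" (3), from world to camera coordinates, as OpenCV has them. Camera axes: x right, y down, z forward; pixel columns grow to the right and rows downward; lengths in m; the calibration is good to about 2 mm. A picture is of the moment at which its call begins. There is no depth.
- close_job(): hands the job in, once; it reports no verdict.
Trained networks look in a picture, given as the dict that the camera call returned (one of the last four; its "shot" number tells which), for a name from the list of things; names that differ only in an ending like _2 or _b are one class to them, and where a whole thing is asked for, a point or a joint stands for the part that bears it (a point fixed in the world has none). Each returns a list of dicts, best first, with "p" (0 to 1); they miss things now and then, are a little off and sometimes report something else, mostly with a low value. They report only what shows in the picture. A call takes as long as a camera call. They do not tell look-alikes from the thing itself.
- recognise(label, picture): "at" ([column, row] as shares, 0 to 1, of the picture: columns of its width, rows of its height, amid what is visible of it).
The state is a dict: "time_s": time; "q": joint angles; "qvel": joint speeds; "joint_efforts": joint torques, N m; "position": TCP position; "tool_rot": TCP orientation; "ft_force": force on the tool from outside, world axes, zero at the start; "wrist_torque": the same for the moment, N m; "grip_width": finger opening in m.
Only numpy, scipy, OpenCV 4.12 (cv2) and the standard library are available. Lean on these libraries where they do the work, as an engineer would, in place of code of your own. Each camera call takes 0.05 s, during which the arm holds its last target.

## Working session

There is one attempt and no reset: what is moved stays moved. The work goes in short steps, Python scripts to look and compute and a tool call to move; the robot and the scene stay as the last step left them, time stands still between calls to the robot, and variables do not carry over. Pictures are saved under pics/ and viewed, and the job is handed in when it is done.

Besides the shell and the picture viewer there is one more tool, called after "Call:" as name(argument=value, ...) on one line, values as JSON. drive_tool: Moves the arm, as the interface text tells. Its arguments: {"type":"object","properties":{"targets":{"type":"array"},"force":{"type":"number"}},"required":["targets"]}

```bash
ls; mkdir -p pics; cat > h.py <<'E'
import numpy as np, cv2
from rig import *
def save(d,n): cv2.imwrite('pics/'+n, d['image'][:,:,::-1])
def K(d): return np.array([[d['fx'],0,d['cx']],[0,d['fy'],d['cy']],[0,0,1.]])
def ray(d,uv,z):
    R=cv2.Rodrigues(np.array(d['rvec'],float))[0]; t=np.array(d['tvec'],float).ravel()
    c=-R.T@t; v=R.T@np.array([(uv[0]-d['cx'])/d['fx'],(uv[1]-d['cy'])/d['fy'],1])
    return c+v*(z-c[2])/v[2]
def proj(d,P):
    return cv2.projectPoints(np.array(P,float).reshape(-1,1,3),np.array(d['rvec'],float),np.array(d['tvec'],float),K(d),None)[0].reshape(-1,2)
E
python3 - <<'E'
from h import *
o=observe(); print(o['position'],o['tool_rot'],o['grip_width'],o['time_s'],grasp_offset,o['ft_force'])
for n in ('top','scene'):
    d=get_image(n); save(d,n+'0.png')
    for l,z in (('board',.015),('line_mid',.015),('thick',.033),('thick_near',.033),('thick_far',.033),('thin',.025),('cement_tin',.05),('thread_cone',.06),('hammer',.01)):
        for r in recognise(l,d)[:3]:
            uv=np.array(r['at'])*[560,420]; print(n,l,round(r['p'],2),uv.round(1),ray(d,uv,z).round(4))
E
```

```text
pics
[ 0.19513499 -0.51389794  0.23069174] [[-2.18317836e-04  9.34908005e-01  3.54890089e-01]
 [ 1.49049394e-03  3.54890007e-01 -9.34906873e-01]
 [-9.99998865e-01  3.24854680e-04 -1.47095353e-03]] 0.085446016592602 0.0 0.0187 [-0.10941733  0.01528348 -0.07525223]
top board 0.74 [292.5 208.1] [0.5487 0.0229 0.015 ]
top line_mid 0.88 [293.7 212.4] [0.5342 0.0192 0.015 ]
top thick 0.73 [213.8 307.7] [0.2272 0.2867 0.033 ]
top thick 0.71 [394.8 135.5] [ 0.7846 -0.3264  0.033 ]
top thick 0.6 [136.8 204.3] [0.5708 0.5373 0.033 ]
top thick_near 0.62 [215.4 303.8] [0.2396 0.2815 0.033 ]
top thick_near 0.62 [392.  137.4] [ 0.7783 -0.3167  0.033 ]
top thick_near 0.6 [267.2 209.1] [0.5452 0.1072 0.033 ]
top thick_far 0.96 [398.8 136.2] [ 0.7819 -0.3397  0.033 ]
top thick_far 0.89 [266.3 205.7] [0.5566 0.1099 0.033 ]
top thick_far 0.78 [136.9 207.2] [0.5612 0.5369 0.033 ]
top thin 0.81 [323.1 210.1] [ 0.5388 -0.0785  0.025 ]
top cement_tin 0.7 [187.5 172.5] [0.6704 0.3666 0.05  ]
top thread_cone 0.63 [179.1 241.8] [0.4423 0.3932 0.06  ]
top hammer 0.66 [420.  210.8] [ 0.5307 -0.4054  0.01  ]
sce
[... 263 characters left out ...]
 0.033 ]
scene thick_near 0.96 [466.8 262.7] [0.5708 0.5391 0.033 ]
scene thick_near 0.78 [379.7 186.3] [0.2608 0.2818 0.033 ]
scene thick_near 0.72 [119.1 262. ] [ 0.8046 -0.3195  0.033 ]
scene thick_far 0.92 [303.4 230.2] [0.5473 0.107  0.033 ]
scene thick_far 0.91 [380.8 184. ] [0.2459 0.2835 0.033 ]
scene thick_far 0.69 [466.1 264. ] [0.5764 0.5372 0.033 ]
scene thin 0.86 [249.4 218.7] [ 0.5245 -0.0625  0.025 ]
scene thin 0.53 [301.5 228.9] [0.5326 0.0976 0.025 ]
scene thin 0.38 [277.1 240.3] [0.6004 0.0462 0.025 ]
scene cement_tin 0.64 [392.  270.1] [0.6682 0.3616 0.05  ]
scene thread_cone 0.97 [416.4 214.4] [0.4282 0.4024 0.06  ]
scene hammer 0.9 [142.4 208.9] [ 0.5429 -0.4107  0.01  ]
```

View pics/top0.png

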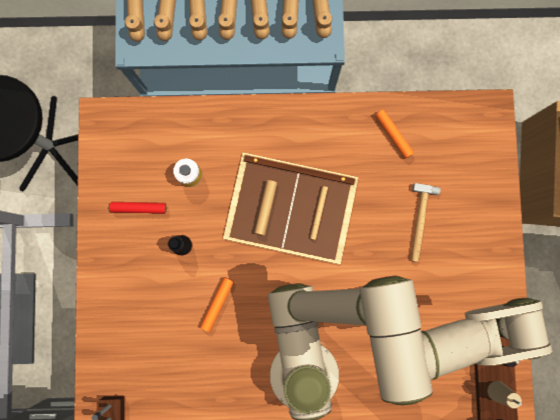

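View pics/scene0.png

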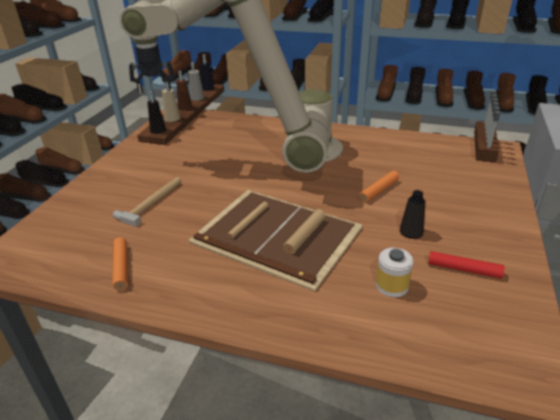

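```bash
python3 - <<'E'
from h import *
d=get_image('top'); im=d['image'][150:270,230:360,::-1]
cv2.imwrite('pics/top0c.png',cv2.resize(im,None,fx=5,fy=5,interpolation=cv2.INTER_NEAREST)) 
E
```

```text
(no output)
```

View pics/top0c.png

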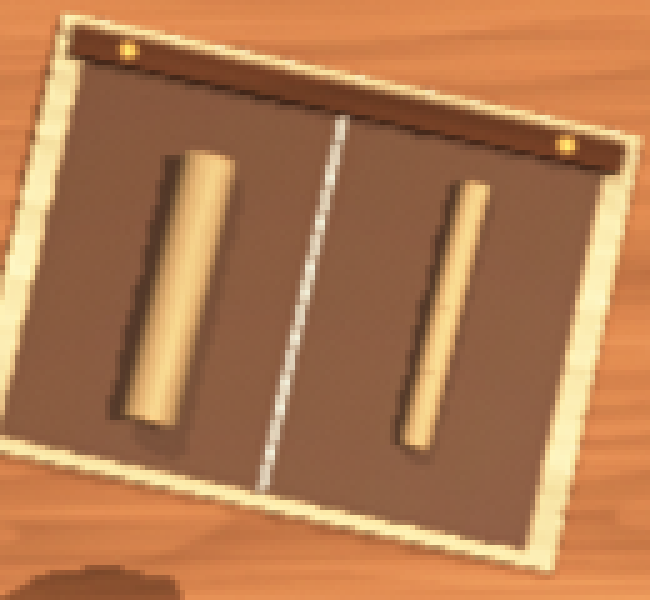

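The pictures agree. In the top view, thick is the wide beech dowel left of the line (centre about (266,207)), thin is right of it (about (319,213)), and the bend line runs from (298.6,173.4) to (282.4,248). I'll work out a rough frame, then look closer with the wrist camera.

```bash
python3 - <<'E'
from h import *
d=get_image('top')
c=lambda x,y:(230+x/5-.5+.1,150+y/5-.5+.1)
a=ray(d,c(343,117),.015);b=ray(d,c(262,490),.015)
u=(a-b)/np.linalg.norm(a-b);print('line',a,b,np.linalg.norm(a-b),(a+b)/2)
p=[ray(d,c(*q),.033) for q in ((211,155),(151,421))]
w=(p[0]-p[1]);L=np.linalg.norm(w);w/=L
n=np.array([-u[1],u[0],0]);m=(a+b)/2
print(p,L,'ang',np.degrees(np.arctan2(u[1],u[0])),np.degrees(np.arctan2(w[1],w[0])))
C=(p[0]+p[1])/2
print('C',C,'off',(C-m)@n,(C-m)@u)
R=np.array(observe()['tool_rot']); t=R.T@(np.array([*C[:2],.2])-observe()['position'])/.05
print('shift rows total',t)
dw=get_image('wrist'); 
Rw=cv2.Rodrigues(np.array(dw['rvec'],float))[0]; cw=-Rw.T@np.array(dw['tvec']).ravel()
print('wrist cam rel tool',R.T@(cw-observe()['position']), 'fwd in tool',R.T@Rw[2],dw['fx'])
E
```

```text
line [0.66719061 0.0008215  0.015     ] [0.41762154 0.0609829  0.015     ] 0.25671796357810844 [0.54240608 0.0309022  0.015     ]
[array([0.64026272, 0.0899396 , 0.033     ]), array([0.46402378, 0.13308674, 0.033     ])] 0.1814437620487749 ang -13.55320679250383 -13.75666934529123
C [0.55214325 0.11151317 0.033     ] off 0.08064806346860061 -0.009425022366409963
shift rows total [ 0.62685029 11.11545219 -9.16536527]
wrist cam rel tool [-0.14305683  0.07868442  0.00053627] fwd in tool [ 9.52548011e-01 -3.04387096e-01 -8.84203638e-04] 366.8088343287356
```

Call:
drive_tool(targets=[[[0,0.617,-0.51,0,0,0,-1],[0,0.617,-0.51,0,0,0,-1],[0,0.617,-0.51,0,0,0,-1],[0,0.617,-0.51,0,0,0,-1],[0,0.617,-0.51,0,0,0,-1]]], force=40)

```text
time_s: 1.65
position: [0.2947, -0.3388, 0.2314]
tool_rot: [[0.0, 0.935, 0.355], [-0.0, 0.355, -0.935], [-1.0, 0.0, 0.0]]
ft_force: [1.4, -0.6, 0.6]
grip_width: 0.0119
```

Call:
drive_tool(targets=[[[0,0.617,-0.51,0,0,0,-1],[0,0.617,-0.51,0,0,0,-1],[0,0.617,-0.51,0,0,0,-1],[0,0.617,-0.51,0,0,0,-1],[0,0.617,-0.51,0,0,0,-1]]])

```text
time_s: 2.15
position: [0.3937, -0.1648, 0.2316]
tool_rot: [[0.0, 0.935, 0.355], [-0.0, 0.355, -0.935], [-1.0, 0.0, 0.001]]
ft_force: [0.4, -0.7, 0.4]
grip_width: 0.0002
```

Call:
drive_tool(targets=[[[0,0.617,-0.51,0,0,0,-1],[0,0.617,-0.51,0,0,0,-1],[0,0.617,-0.51,0,0,0,-1],[0,0.617,-0.51,0,0,0,-1],[0,0.617,-0.51,0,0,0,-1]]])

```text
time_s: 2.65
position: [0.4927, 0.0093, 0.2315]
tool_rot: [[0.0, 0.935, 0.355], [-0.0, 0.355, -0.935], [-1.0, 0.0, 0.0]]
ft_force: [0.9, -1.4, -0.1]
grip_width: -0.0001
```

Call:
drive_tool(targets=[[[0,0.617,-0.51,0,0,0,-1],[0,0.617,-0.51,0,0,0,-1],[0,0.617,-0.51,0,0,0,-1],[0,0,0,0.12,0,0,-1],[0,0,0,0.12,0,0,-1]]])

```text
time_s: 3.15
position: [0.5517, 0.1132, 0.2309]
tool_rot: [[-0.001, 0.993, 0.12], [-0.0, 0.12, -0.993], [-1.0, -0.001, -0.0]]
ft_force: [0.4, -1.1, -0.2]
grip_width: 0.0001
```

Call:
drive_tool(targets=[[[0,0,0,0.12,0,0,-1],[0,0,0,0.12,0,0,-1],[0,0,0,0.12,0,0,-1],[0,0,0,0,0,0,-1],[0,0,0,0,0,0,-1]]])

```text
time_s: 3.65
position: [0.5514, 0.112, 0.2313]
tool_rot: [[-0.0, 0.973, -0.232], [0.0, -0.232, -0.973], [-1.0, -0.0, -0.0]]
ft_force: [0.2, -0.3, -0.4]
grip_width: -0.0001
```

```bash
python3 - <<'E'
from h import *
o=observe(); print(o['position'],np.round(o['tool_rot'],3),o['grip_width'],o['time_s'],o['q'],o['ft_force'])
d=get_image('wrist'); save(d,'w1.png')
E
```

```text
[0.55143645 0.11201406 0.23132586] [[-0.     0.973 -0.232]
 [ 0.    -0.232 -0.973]
 [-1.    -0.    -0.   ]] -0.00013518558965737793 3.65 [-5.71169925e-01  2.30923518e+01  7.22709206e+01  1.24357506e-03
  8.46373272e+01  1.02838056e+02] [ 0.15366364 -0.27986253 -0.35543695]
```

View pics/w1.png

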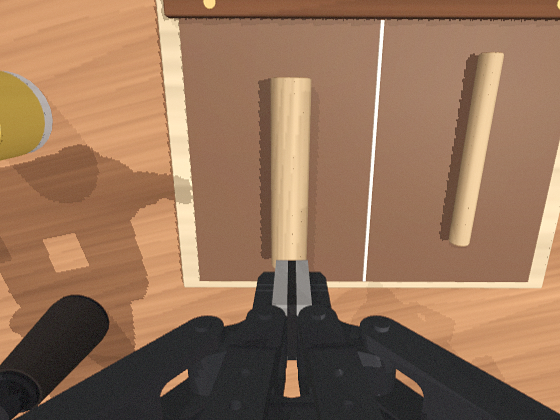

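```bash
cat >> h.py <<'E'
from scipy.optimize import least_squares
def crays(d,uv):
    R=cv2.Rodrigues(np.array(d['rvec'],float))[0]; t=np.array(d['tvec'],float).ravel()
    uv=np.asarray(uv,float); v=np.c_[(uv[:,0]-d['cx'])/d['fx'],(uv[:,1]-d['cy'])/d['fy'],np.ones(len(uv))]@R
    return -R.T@t, v/np.linalg.norm(v,axis=1)[:,None]
def fitcyl(d,uvL,uvR,r=.018,z=.033,g=(.55,.11,-.24),free_r=False):
    uv=np.r_[uvL,uvR]; c,v=crays(d,uv)
    def f(p):
        a=np.array([np.cos(p[1]),np.sin(p[1]),0]); P=np.array([g[0],p[0],z])
        n=np.cross(v,a); n/=np.linalg.norm(n,axis=1)[:,None]
        return np.abs(n@(P-c))-p[2] if free_r else np.abs(n@(P-c))-r
    s=least_squares(f,[g[1],g[2]]+([r] if free_r else []),x_scale=1e-3,loss='soft_l1',f_scale=.0005); return s.x, f(s.x)
def edges(d,rows,x0,x1,sgn,ch=None):
    im=cv2.GaussianBlur(d['image'],(3,3),0).astype(float).sum(2)
    out=[]
    for r in rows:
        g=(im[r,x0+2:x1]-im[r,x0:x1-2])*sgn; i=int(g.argmax())
        o=0
        if 0<i<len(g)-1:
            den=g[i-1]-2*g[i]+g[i+1]; o=0 if den==0 else .5*(g[i-1]-g[i+1])/den
        out.append((x0+1+i+o,r))
    return np.array(out)
def fitline(d,rows,x0,x1,z=.015):
    im=d['image'].astype(float); pts=[]
    for r in rows:
        w=im[r,x0:x1].min(1); w=np.clip(w-150,0,None)
        if w.sum()>0: pts.append(((w*np.arange(x0,x1)).sum()/w.sum(),r))
    P=np.array([ray(d,p,z) for p in pts]); vx,vy,a,b=cv2.fitLine(P[:,:2].astype(np.float32),cv2.DIST_HUBER,0,.01,.01).ravel()
    if vx<0: vx,vy=-vx,-vy
    return np.array([a,b]),np.array([vx,vy]),pts
E
python3 - <<'E'
from h import *
d=get_image('wrist')
m,u,pts=fitline(d,range(30,275,5),355,395)
print('line',m,np.degrees(np.arctan2(u[1],u[0])),pts[0],pts[-1])
rows=range(90,245,5)
L=edges(d,rows,262,285,1);Rr=edges(d,rows,298,322,-1)
print(L[::8],Rr[::8])
for fr in (0,1):
    x,res=fitcyl(d,L,Rr,free_r=fr); print(x,np.degrees(x[1]),np.abs(res).max())
    C=np.array([.55,x[0]]); n=np.array([-u[1],u[0]]); 
    for s in(-.09,0,.09): print(s,((C+s*np.array([np.cos(x[1]),np.sin(x[1])]))-m)@n)
# fence corners / far end
print('far top edge',ray(d,(291,79),.051),'near',ray(d,(289,262),.04))
E
```

```text
line [0.55156165 0.03013099] -13.6607065 (np.float64(381.4931506849315), 30) (np.float64(364.62139917695475), 270)
[[270.71428571  90.        ]
 [271.09574468 130.        ]
 [270.83333333 170.        ]
 [271.24       210.        ]] [[310.140625    90.        ]
 [308.87704918 130.        ]
 [307.95454545 170.        ]
 [306.98214286 210.        ]]
[ 0.11459147 -0.24746531] -14.178718025014449 0.0008371942212600028
-0.09 0.08251606452677777
0 0.08170238545530344
0.09 0.08088870638382911
[ 0.11457964 -0.24759368  0.0174123 ] -14.18607261168499 0.00031601540197388756
-0.09 0.08251612440547729
0 0.08169089325488034
0.09 0.08086566210428339
far top edge [0.6370735 0.0920743 0.051    ] near [0.46911447 0.13451279 0.04      ]
```

Wrist view: the line runs (381,30)–(365,270) and thick is at columns 271–309, giving an offset of 81.7 mm and 0.5° off parallel. The fingertips are only about 16 mm across in the rolling direction, so I will use several short strokes.

Call:
drive_tool(targets=[[[0,-0.04,-0.16,0.013,0,0,-1],[0.8,0,0,0,0,0,-1],[0.8,0,0,0,0,0,-1],[0.8,0,0,0,0,0,-1],[0.8,0,0,0,0,0,-1]]])

```text
time_s: 4.25
position: [0.5513, 0.1208, 0.07]
tool_rot: [[0.001, 0.969, -0.247], [0.0, -0.247, -0.969], [-1.0, 0.001, -0.0]]
ft_force: [0.5, -0.3, 0.4]
grip_width: -0.0001
```

Call:
drive_tool(targets=[[[0.15,0,0,0,0,0,-1],[0.08,0,0,0,0,0,-1],[0.04,0,0,0,0,0,-1],[0,0,0,0,0,0,-1]]])

```text
time_s: 4.65
position: [0.5522, 0.1204, 0.0594]
tool_rot: [[0.003, 0.969, -0.247], [0.0, -0.248, -0.969], [-1.0, 0.003, -0.001]]
ft_force: [0.7, -0.0, 0.2]
grip_width: 0.0001
```

```bash
python3 - <<'E'
from h import *
o=observe(); print(o['position'],np.round(o['tool_rot'],3),o['time_s'],o['ft_force'])
d=get_image('wrist'); save(d,'w2.png')
E
```

```text
[0.55222931 0.12036551 0.0593697 ] [[ 0.003  0.969 -0.247]
 [ 0.    -0.248 -0.969]
 [-1.     0.003 -0.001]] 4.65 [ 0.73719802 -0.01759427  0.16166348]
```

View pics/w2.png

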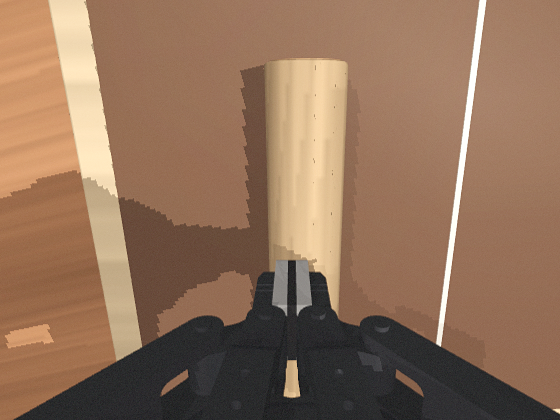

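Call:
drive_tool(targets=[[[0.1,0,0,0,0,0,-1],[0.02,0,0,0,0,0,-1],[0,0,0,0,0,0,-1]]])

```text
time_s: 5.0
position: [0.5513, 0.1203, 0.0518]
tool_rot: [[-0.0, 0.969, -0.248], [0.0, -0.248, -0.969], [-1.0, -0.0, -0.0]]
ft_force: [0.1, 0.9, 0.1]
grip_width: 0.0004
```

Call:
drive_tool(targets=[[[0.02,0,0,0,0,0,-1],[0,0,0,0,0,0,-1]]])

```text
time_s: 5.2
position: [0.5515, 0.1203, 0.0511]
tool_rot: [[0.0, 0.969, -0.248], [0.0, -0.248, -0.969], [-1.0, 0.0, -0.0]]
ft_force: [0.4, 0.8, 1.7]
grip_width: -0.0002
```

Call:
drive_tool(targets=[[[0.012,0,0,0,0,0,-1],[0,0,0,0,0,0,-1]]])

```text
time_s: 5.4
position: [0.5516, 0.1204, 0.0509]
tool_rot: [[0.001, 0.969, -0.248], [0.0, -0.248, -0.969], [-1.0, 0.001, -0.0]]
ft_force: [-1.1, -0.0, 6.6]
grip_width: -0.0002
```

Call:
drive_tool(targets=[[[0,0,0.05,0,0,0,-1],[0,0,0.08,0,0,0,-1],[0,0,0.08,0,0,0,-1],[0,0,0.08,0,0,0,-1],[0,0,0.08,0,0,0,-1]]])

```text
time_s: 5.9
position: [0.5471, 0.1023, 0.0509]
tool_rot: [[0.001, 0.969, -0.248], [0.0, -0.248, -0.969], [-1.0, 0.001, -0.0]]
ft_force: [-1.2, -0.3, 7.1]
grip_width: -0.0002
```

Call:
drive_tool(targets=[[[0,0,0.06,0,0,0,-1],[0,0,0.03,0,0,0,-1],[0,0,0,0,0,0,-1]]])

```text
time_s: 6.2
position: [0.5459, 0.0978, 0.0509]
tool_rot: [[0.001, 0.969, -0.248], [-0.0, -0.248, -0.969], [-1.0, 0.001, -0.0]]
ft_force: [-2.3, 0.6, 7.6]
grip_width: -0.0005
```

```bash
cat > m.py <<'E'
from h import *
import sys
o=observe(); print(o['position'],o['time_s'],o['ft_force'])
d=get_image('wrist'); save(d,sys.argv[1])
E
python3 m.py w3.png
```

```text
[0.54593154 0.09781762 0.05091153] 6.2 [-2.28602052  0.55359426  7.64145409]
```

View pics/w3.png

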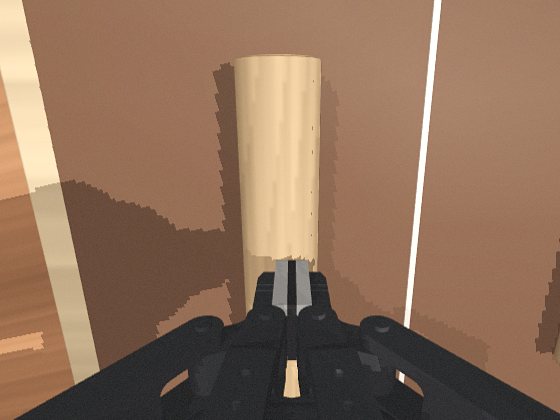

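Call:
drive_tool(targets=[[[-0.08,0,0,0,0,0,-1],[-0.02,0,-0.13,0,0,0,-1],[0,0,-0.12,0,0,0,-1],[0.06,0,0,0,0,0,-1],[0.04,0,0,0,0,0,-1]]])

```text
time_s: 6.75
position: [0.5489, 0.1105, 0.0504]
tool_rot: [[0.0, 0.969, -0.247], [0.0, -0.247, -0.969], [-1.0, 0.0, -0.0]]
ft_force: [-6.5, 2.8, 23.0]
grip_width: -0.0
```

Call:
drive_tool(targets=[[[0,0,0,0,0,0,-1]]])

```text
time_s: 6.85
position: [0.5488, 0.1104, 0.0508]
tool_rot: [[0.0, 0.969, -0.247], [0.0, -0.247, -0.969], [-1.0, 0.0, -0.0]]
ft_force: [-2.2, 1.9, 7.0]
grip_width: 0.0005
```

Call:
drive_tool(targets=[[[0,0,0.05,0,0,0,-1],[0,0,0.08,0,0,0,-1],[0,0,0.08,0,0,0,-1],[0,0,0.08,0,0,0,-1],[0,0,0.08,0,0,0,-1]]])

```text
time_s: 7.35
position: [0.5442, 0.0921, 0.0509]
tool_rot: [[0.001, 0.969, -0.247], [0.0, -0.247, -0.969], [-1.0, 0.001, -0.0]]
ft_force: [-2.5, 1.5, 10.0]
grip_width: 0.0001
```

Call:
drive_tool(targets=[[[0,0,0.08,0,0,0,-1],[0,0,0.08,0,0,0,-1],[0,0,0.03,0,0,0,-1],[0,0,0,0,0,0,-1]]])

```text
time_s: 7.75
position: [0.5419, 0.0827, 0.0508]
tool_rot: [[0.001, 0.969, -0.248], [-0.0, -0.248, -0.969], [-1.0, 0.001, -0.0]]
ft_force: [-1.7, 0.1, 9.1]
grip_width: -0.0
```

```bash
python3 m.py w4.png
```

```text
[0.54188524 0.08274307 0.05079637] 7.75 [-1.72994771  0.08676463  9.11399005]
```

View pics/w4.png

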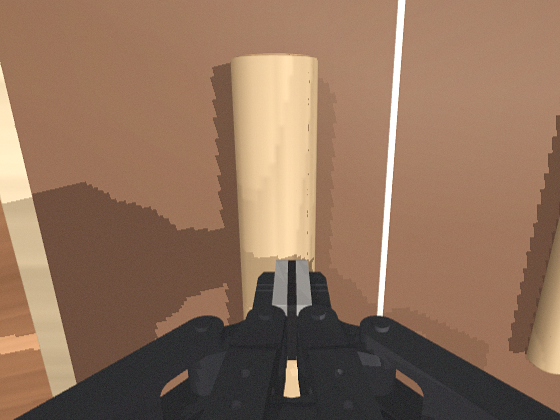

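Call:
drive_tool(targets=[[[-0.08,0,0,0,0,0,-1],[-0.02,0,-0.14,0,0,0,-1],[0,0,-0.14,0,0,0,-1],[0.06,0,0,0,0,0,-1],[0.03,0,0,0,0,0,-1]]])

```text
time_s: 8.3
position: [0.5453, 0.0969, 0.0505]
tool_rot: [[-0.0, 0.969, -0.247], [0.0, -0.247, -0.969], [-1.0, -0.0, -0.0]]
ft_force: [-2.4, 1.9, 14.2]
grip_width: -0.0002
```

Call:
drive_tool(targets=[[[0.007,0,0,0,0,0,-1],[0,0,0,0,0,0,-1]]])

```text
time_s: 8.5
position: [0.5453, 0.0967, 0.0508]
tool_rot: [[0.0, 0.969, -0.247], [0.0, -0.247, -0.969], [-1.0, 0.0, -0.0]]
ft_force: [-2.0, 0.7, 7.3]
grip_width: -0.0
```

Call:
drive_tool(targets=[[[0,0,0.05,0,0,0,-1],[0,0,0.08,0,0,0,-1],[0,0,0.08,0,0,0,-1],[0,0,0.08,0,0,0,-1],[0,0,0.08,0,0,0,-1]]])

```text
time_s: 9.0
position: [0.5407, 0.0785, 0.0509]
tool_rot: [[0.0, 0.969, -0.248], [0.0, -0.248, -0.969], [-1.0, 0.0, -0.0]]
ft_force: [-1.7, 0.3, 8.8]
grip_width: 0.0003
```

Call:
drive_tool(targets=[[[0,0,0.08,0,0,0,-1],[0,0,0.08,0,0,0,-1],[0,0,0.03,0,0,0,-1],[0,0,0,0,0,0,-1]]])

```text
time_s: 9.4
position: [0.5383, 0.0692, 0.0509]
tool_rot: [[0.0, 0.969, -0.248], [-0.0, -0.248, -0.969], [-1.0, 0.0, -0.0]]
ft_force: [-3.0, 0.0, 9.1]
grip_width: 0.0003
```

```bash
python3 m.py w5.png
```

```text
[0.53834729 0.06915916 0.05085785] 9.4 [-3.0199704   0.04638824  9.1476062 ]
```

View pics/w5.png

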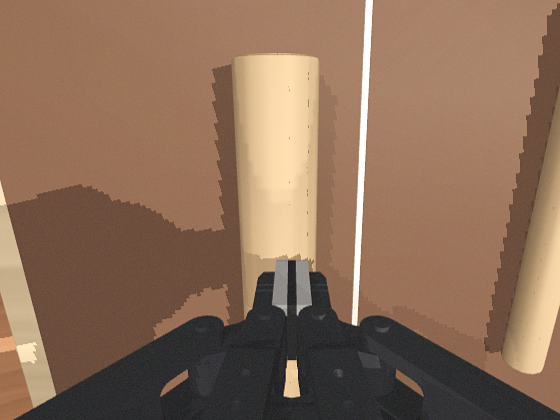

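Call:
drive_tool(targets=[[[-0.08,0,0,0,0,0,-1],[-0.02,0,-0.14,0,0,0,-1],[0,0,-0.14,0,0,0,-1],[0.06,0,0,0,0,0,-1],[0.03,0,0,0,0,0,-1]]])

```text
time_s: 9.95
position: [0.5418, 0.0833, 0.0505]
tool_rot: [[-0.0, 0.969, -0.247], [0.0, -0.247, -0.969], [-1.0, -0.0, 0.0]]
ft_force: [-2.9, 2.1, 13.1]
grip_width: 0.0003
```

Call:
drive_tool(targets=[[[0.007,0,0,0,0,0,-1],[0,0,0,0,0,0,-1]]])

```text
time_s: 10.15
position: [0.5417, 0.0831, 0.0507]
tool_rot: [[-0.0, 0.969, -0.248], [0.0, -0.248, -0.969], [-1.0, -0.0, -0.0]]
ft_force: [-1.1, 0.6, 5.5]
grip_width: 0.0001
```

Call:
drive_tool(targets=[[[0,0,0.05,0,0,0,-1],[0,0,0.08,0,0,0,-1],[0,0,0.08,0,0,0,-1],[0,0,0.08,0,0,0,-1],[0,0,0.08,0,0,0,-1]]])

```text
time_s: 10.65
position: [0.5371, 0.0649, 0.0509]
tool_rot: [[0.0, 0.969, -0.248], [0.0, -0.248, -0.969], [-1.0, 0.0, -0.0]]
ft_force: [-1.8, 0.3, 7.6]
grip_width: 0.0002
```

Call:
drive_tool(targets=[[[0,0,0.08,0,0,0,-1],[0,0,0.08,0,0,0,-1],[0,0,0.03,0,0,0,-1],[0,0,0,0,0,0,-1]]])

```text
time_s: 11.05
position: [0.5348, 0.0555, 0.0509]
tool_rot: [[0.0, 0.969, -0.248], [-0.0, -0.248, -0.969], [-1.0, 0.0, -0.0]]
ft_force: [-2.1, -0.2, 6.8]
grip_width: 0.0001
```

Call:
drive_tool(targets=[[[-0.08,0,0,0,0,0,-1],[-0.02,0,-0.14,0,0,0,-1],[0,0,-0.14,0,0,0,-1],[0.06,0,0,0,0,0,-1],[0.03,0,0,0,0,0,-1]]])

```text
time_s: 11.55
position: [0.5383, 0.0698, 0.0506]
tool_rot: [[-0.0, 0.969, -0.247], [0.0, -0.247, -0.969], [-1.0, -0.0, 0.0]]
ft_force: [-1.4, 0.6, 9.1]
grip_width: -0.0002
```

Call:
drive_tool(targets=[[[0.007,0,0,0,0,0,-1],[0,0,0,0,0,0,-1]]])

```text
time_s: 11.75
position: [0.5382, 0.0695, 0.0507]
tool_rot: [[-0.0, 0.969, -0.248], [0.0, -0.248, -0.969], [-1.0, -0.0, -0.0]]
ft_force: [-2.0, 1.3, 4.6]
grip_width: 0.0003
```

Call:
drive_tool(targets=[[[0,0,0.05,0,0,0,-1],[0,0,0.08,0,0,0,-1],[0,0,0.08,0,0,0,-1],[0,0,0.08,0,0,0,-1],[0,0,0.08,0,0,0,-1]]])

```text
time_s: 12.25
position: [0.5336, 0.0512, 0.051]
tool_rot: [[-0.0, 0.969, -0.248], [0.0, -0.248, -0.969], [-1.0, -0.0, -0.0]]
ft_force: [-2.4, 0.6, 6.2]
grip_width: -0.0001
```

Call:
drive_tool(targets=[[[0,0,0.08,0,0,0,-1],[0,0,0.08,0,0,0,-1],[0,0,0.03,0,0,0,-1],[0,0,0,0,0,0,-1]]])

```text
time_s: 12.65
position: [0.5313, 0.0419, 0.0509]
tool_rot: [[-0.0, 0.969, -0.248], [-0.0, -0.248, -0.969], [-1.0, -0.0, 0.0]]
ft_force: [-1.9, 0.8, 6.7]
grip_width: 0.0
```

```bash
python3 m.py w6.png
```

```text
[0.53130765 0.04187041 0.05092317] 12.65 [-1.87353329  0.83772096  6.66044579]
```

View pics/w6.png

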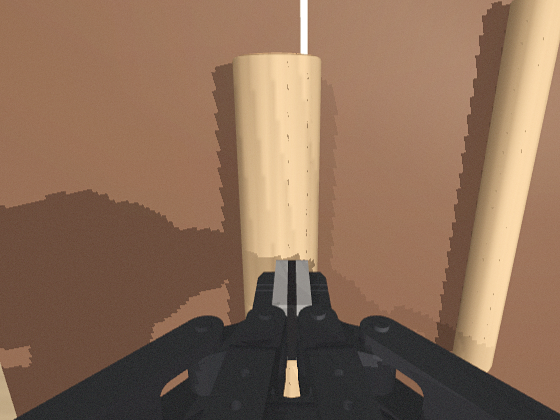

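Call:
drive_tool(targets=[[[-0.2,0,0,0,0,0,-1],[-0.8,0,0,0,0,0,-1],[-0.8,-0.7,0,0,0,0,-1],[-0.8,-0.7,0,0,0,0,-1],[-0.8,-0.6,0,0,0,0,-1]]])

```text
time_s: 13.2
position: [0.4368, 0.0662, 0.2174]
tool_rot: [[-0.001, 0.969, -0.248], [0.0, -0.248, -0.969], [-1.0, -0.001, 0.0]]
ft_force: [0.1, 2.1, 0.7]
grip_width: -0.0002
```

Call:
drive_tool(targets=[[[0,0,0,0,0,0,-1],[0,0,0,0,0,0,-1],[0,0,0,0,0,0,-1]]])

```text
time_s: 13.5
position: [0.4386, 0.0658, 0.2152]
tool_rot: [[-0.001, 0.969, -0.248], [0.0, -0.248, -0.969], [-1.0, -0.001, 0.0]]
ft_force: [-0.1, 0.3, -0.2]
grip_width: -0.0
```

```bash
python3 m.py w7.png
```

```text
[0.4386379  0.06579336 0.21517187] 13.5 [-0.08500375  0.2874298  -0.22283398]
```

View pics/w7.png

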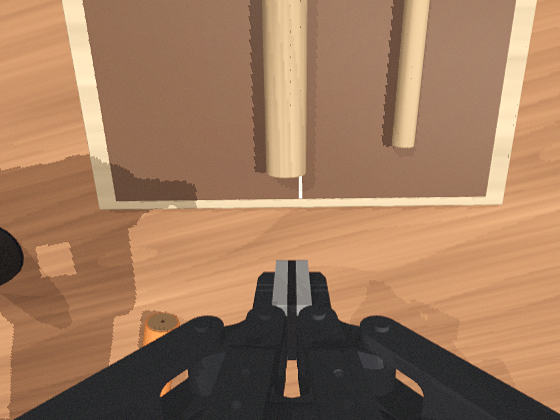

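```bash
cat > m2.py <<'E'
from h import *
m=np.array([0.55156165,0.03013099]);th=np.radians(-13.66);u=np.array([np.cos(th),np.sin(th)]);n=np.array([-u[1],u[0]])
def report(d,rows,l,r,lr=None):
    L=edges(d,rows,*l,1);R=edges(d,rows,*r,-1)
    x,res=fitcyl(d,L,R,g=(.53,.045,-.247),free_r=True)
    a=np.array([np.cos(x[1]),np.sin(x[1])]); C=np.array([.53,x[0]])
    C=C+a*((np.array([.530,.045])-C)@a)
    print('ang',np.degrees(x[1]),'r',x[2],'res',abs(res).max(),L[0],R[0],L[-1],R[-1])
    print('off near/mid/far',[round(((C+s*a-m)@n)*1e3,2) for s in(-.09,0,.09)])
E
python3 - <<'E'
from m2 import *
d=get_image('wrist')
report(d,range(5,165,5),(245,275),(296,322))
for row in (183,188,193):
    w=np.clip(d['image'][row,290:312].astype(float).min(1)-130,0,None); c=(w*np.arange(290,312)).sum()/w.sum()
    p=ray(d,(c,row),.015); print(row,c,p,'vs line',(p[:2]-m)@n*1e3,(p[:2]-m)@u)
print('near end top',ray(d,(286,176),.04))
E
```

```text
ang -14.101598294478443 r 0.01740327243986197 res 0.0031905237295658615 [265.43333333   5.        ] [306.60344828   5.        ] [265.89130435 160.        ] [305.17088608 160.        ]
off near/mid/far [np.float64(13.14), np.float64(12.45), np.float64(11.76)]
183 299.9906542056075 [0.43061109 0.05955658 0.015     ] vs line 0.02960059456736823 -0.12447851671257518
188 299.9874213836478 [0.42579803 0.0607604  0.015     ] vs line 0.06272413367900692 -0.12943973177453869
193 299.98060941828254 [0.42094407 0.06197804 0.015     ] vs line 0.09960337370318875 -0.13444395777637175
near end top [0.44606533 0.06902764 0.04      ]
```

Call:
drive_tool(targets=[[[0,0.7,-0.12,0,0,0,-1],[0,0.7,-0.12,0,0,0,-1],[0.7,0.52,0,0,0,0,-1],[0.8,0,0,0,0,0,-1],[0.8,0,0,0,0,0,-1]]])

```text
time_s: 14.1
position: [0.535, 0.0535, 0.0981]
tool_rot: [[-0.002, 0.969, -0.248], [0.0, -0.248, -0.969], [-1.0, -0.002, 0.0]]
ft_force: [0.3, -0.3, -0.4]
grip_width: -0.0002
```

Call:
drive_tool(targets=[[[0.5,0,0,0,0,0,-1],[0.3,0,0,0,0,0,-1],[0,0,0,0,0,0,-1],[0,0,0,0,0,0,-1]]])

```text
time_s: 14.5
position: [0.5348, 0.0537, 0.0606]
tool_rot: [[-0.001, 0.969, -0.248], [0.0, -0.248, -0.969], [-1.0, -0.001, 0.0]]
ft_force: [0.7, 0.2, 0.3]
grip_width: 0.0003
```

Need 9.6 mm more to reach contact.

Call:
drive_tool(targets=[[[0.13,0,0,0,0,0,-1],[0.03,0,0,0,0,0,-1],[0.02,0,0,0,0,0,-1],[0,0,0,0,0,0,-1]]])

```text
time_s: 14.9
position: [0.5346, 0.0539, 0.0521]
tool_rot: [[0.0, 0.969, -0.248], [-0.0, -0.248, -0.969], [-1.0, 0.0, -0.0]]
ft_force: [0.0, 0.7, 0.3]
grip_width: 0.0001
```

Call:
drive_tool(targets=[[[0.02,0,0,0,0,0,-1],[0.015,0,0,0,0,0,-1],[0,0,0,0,0,0,-1]]])

```text
time_s: 15.2
position: [0.5348, 0.0539, 0.0509]
tool_rot: [[0.001, 0.969, -0.248], [-0.0, -0.248, -0.969], [-1.0, 0.001, -0.0]]
ft_force: [-1.1, -0.8, 5.7]
grip_width: 0.0001
```

Call:
drive_tool(targets=[[[0,0,0.05,0,0,0,-1],[0,0,0.08,0,0,0,-1],[0,0,0.08,0,0,0,-1],[0,0,0.08,0,0,0,-1],[0,0,0.08,0,0,0,-1]]])

```text
time_s: 15.7
position: [0.5302, 0.0358, 0.0509]
tool_rot: [[0.001, 0.969, -0.248], [-0.0, -0.248, -0.969], [-1.0, 0.001, -0.0]]
ft_force: [-1.5, 0.6, 6.3]
grip_width: -0.0002
```

Call:
drive_tool(targets=[[[0,0,0.07,0,0,0,-1],[0,0,0.04,0,0,0,-1],[0,0,0.02,0,0,0,-1],[0,0,0,0,0,0,-1],[0,0,0,0,0,0,-1]]])

```text
time_s: 16.2
position: [0.5287, 0.0296, 0.0509]
tool_rot: [[0.001, 0.969, -0.248], [-0.0, -0.248, -0.969], [-1.0, 0.001, -0.0]]
ft_force: [-1.2, 0.4, 6.3]
grip_width: -0.0002
```

Call:
drive_tool(targets=[[[-0.2,0,0,0,0,0,-1],[-0.8,0,0,0,0,0,-1],[-0.8,0,0,0,0,0,-1],[-0.8,0,0,0,0,0,-1],[-0.8,-0.4,0,0,0,0,-1]]])

```text
time_s: 16.7
position: [0.5097, 0.0342, 0.2223]
tool_rot: [[0.001, 0.969, -0.248], [-0.0, -0.248, -0.969], [-1.0, 0.001, -0.0]]
ft_force: [0.6, 0.1, -1.0]
grip_width: -0.0002
```

Call:
drive_tool(targets=[[[-0.6,-0.6,0,0,0,0,-1],[-0.6,0,0,0,0,0,-1],[0,0,0,0,0,0,-1],[0,0,0,0,0,0,-1],[0,0,0,0,0,0,-1]]])

```text
time_s: 17.2
position: [0.4796, 0.042, 0.2793]
tool_rot: [[-0.002, 0.969, -0.248], [0.0, -0.248, -0.969], [-1.0, -0.002, 0.0]]
ft_force: [0.7, -0.1, 0.5]
grip_width: 0.0003
```

```bash
python3 m.py w8.png
```

```text
[0.47964822 0.04199921 0.27927192] 17.2 [ 0.74223382 -0.09470088  0.5072094 ]
```

View pics/w8.png

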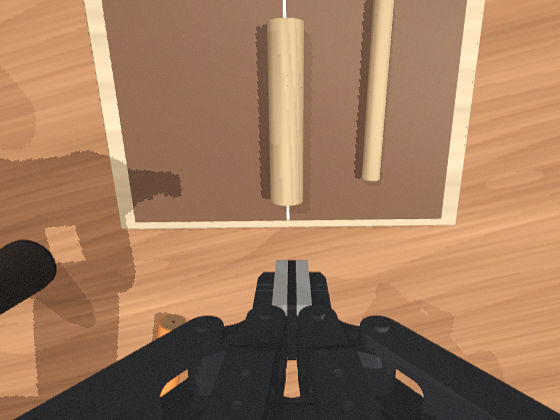

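Thick now covers the line, which shows centrally at both ends: (284,10) and (288,213). Measuring the residual offset next.

```bash
python3 - <<'E'
from m2 import *
d=get_image('wrist')
report(d,range(25,196,5),(255,282),(294,316))
P=[]
for row in (2,5,8,11,14,210,213,216):
    w=np.clip(d['image'][row,276:298].astype(float).min(1)-130,0,None); c=(w*np.arange(276,298)).sum()/w.sum()
    p=ray(d,(c,row),.015); P.append(p[:2]); print(row,round(c,2),'vs line',((p[:2]-m)@n*1e3).round(2),((p[:2]-m)@u).round(3))
im=cv2.resize(d['image'][:235,230:340,::-1],None,fx=2.5,fy=2.5); cv2.imwrite('pics/w8c.png',im)
t=get_image('top'); cv2.imwrite('pics/top1c.png',cv2.resize(t['image'][150:270,230:360,::-1],None,fx=5,fy=5))
print(observe()['time_s'])
E
```

```text
ang -14.291678889560897 r 0.01742887353245418 res 0.00030371992714835205 [267.075  25.   ] [303.24418605  25.        ] [270.3 195. ] [302.25 195.  ]
off near/mid/far [np.float64(1.07), np.float64(0.08), np.float64(-0.92)]
2 284.0 vs line 0.04 0.089
5 284.0 vs line 0.09 0.086
8 284.0 vs line 0.15 0.083
11 284.0 vs line 0.2 0.081
14 284.12 vs line 0.12 0.078
210 287.34 vs line 0.29 -0.127
213 287.34 vs line 0.35 -0.131
216 287.62 vs line 0.09 -0.135
17.35
```

View pics/w8c.png

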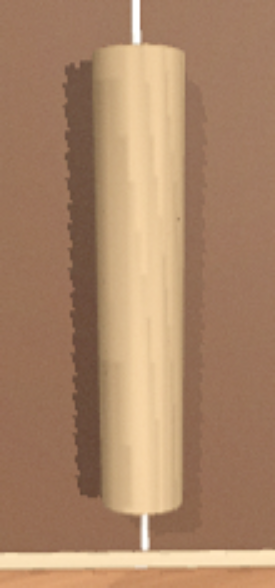

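View pics/top1c.png

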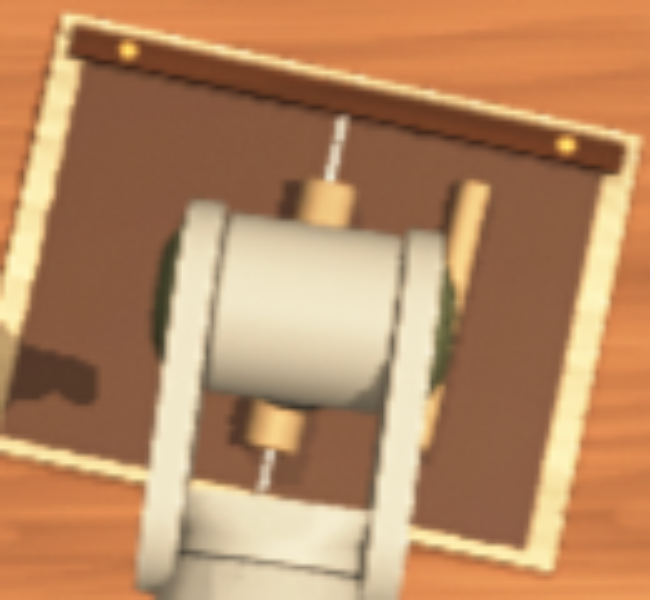

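```bash
python3 - <<'E'
from m2 import *
d=get_image('wrist')
report(d,range(25,196,5),(255,282),(294,316))
print(close_job(),observe()['time_s'])
E
```

```text
ang -14.278328739538008 r 0.01744102299040938 res 0.00028257590820639916 [267.175  25.   ] [303.31395349  25.        ] [270.35454545 195.        ] [302.24157303 195.        ]
off near/mid/far [np.float64(1.04), np.float64(0.07), np.float64(-0.9)]
the job is handed in; nothing more can be done
the job is handed in; nothing more can be done
```

The thick former now lies along the bend line, and I have handed the job in, with the clock at about 17.4 s. I rolled it there with the shut fingertips in six short strokes on its top. Pressing was mostly 5–10 N, with a brief 23 N when the fingertips came down for the second stroke.

- **Position:** the last wrist-camera fit put the former's middle 0.1 mm from the line, its near end 1.0 mm to one side and its far end 0.9 mm to the other. That is about 0.6° off parallel, close to the 0.5° measured at the start.
- **Line showing:** the line shows near the middle of the former at both ends, in the wrist view and the top view.
- **Stillness:** two fits a moment apart agreed to within 0.03 mm, with the gripper about 0.23 m clear.
- **Thin former:** its visible ends are where they were at the start. The arm hid its middle in the last top view.
- **Not checked again:** I did not re-measure the other things on the bench after the strokes, but the moves stayed well clear of them.
- **Small disagreement:** the free-radius fit gave 17.4 mm against the true 18 mm. The error is nearly symmetrical, so it hardly shifts the centre.

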